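# Draw the tasting-jar tray up to its stop and top it up

### The job

On the market stall, hook a fingertip behind the far lip of the wooden jar tray and drag it towards you, square between the cheeks of its dock, until it bears firmly on the sprung stop bar: push on with about 10 N (at least 6 N) for a moment and never 18 N, since the bar is delicate. Let go of the tray so that it stays resting against the bar, then gently stand the loose small jar upright in the tray's empty pocket. Keep the tray flat on the counter and leave the stock jars in it, the oil bottle, the honey pot and the wooden spoon as they are.

Things in the scene. Friction and masses are not known exactly. Their poses are not given: they have to be found in the camera images.
- tray: Loose open tray of pale wood, 70 (x) x 188 (y) x 32 mm high, 0.6 to 0.8 kg with its two stock jars (about 2 to 4 N to drag). Origin: centre of its underside; x points to its far long wall, y along the pockets, z up. Walls 8 mm, floor 5 mm thick. Three 54 x 54 mm pockets at y = -59 (stock jar), 0 (stock jar), +59 mm (empty), with dividers 27 mm high. Its jars' tops stand 67 mm above the counter.
- tray_lip (a point): Middle of the top edge of the tray's far wall: x = +31 mm, z = 32 mm in the tray frame; the wall's outer face lies 4 mm further in +x and is flat and free down to the counter.
- tray_pocket (a point): Centre of the floor of the tray's empty pocket (x = 0, y = +59, z = 5 mm in the tray frame).
- dock: Fixed dark wood dock on the counter. Origin on the counter, midway between its cheeks; x points out of its open mouth, away from the robot. Cheeks 30 mm high, inner faces at y = +-100 mm (6 mm to spare beside the tray), from x = -50 to +43 mm, then flaring out to x = 77 mm. A tray at home has its axes along the dock's and its origin at dock x = 17 to 47 mm, by the stop's setting.
- stop: Stop at the dock's near end, same origin and axes: a fixed batten (x -50 to -32 mm, 30 mm high) carrying a sprung bar with a black rubber face, 150 mm wide, 6 to 26 mm up, looking to +x. The bar's setting varies and is not measured: its free face is at x = -12 to +12 mm, found by feel. It gives 6 mm at 3 N/mm (1 N at first, 19 N all in), then is hard. Drag friction adds to this.
- jar_center (a point): Centre (half-way up) of the loose small jar to be put in the tray: amber glass with a flat brass lid, an upright cylinder 48 mm in diameter, 62 mm high, 0.13 kg, standing on the counter. Gripped within its top 25 mm the fingertips stay above the tray's walls. z up.
- stock_mid_center (a point): Centre of the stock jar in the tray's middle pocket, same make as the loose jar.
- stock_right_center (a point): Centre of the stock jar in the tray's pocket at y = -59 mm, same make.
- oil_bottle_center (a point): Bystander: centre of a green oil bottle, 48 mm in diameter, 120 mm high, standing near the loose jar.
- honey_pot_center (a point): Bystander: centre of a wide honey pot, 84 mm in diameter, 85 mm high.
- scoop: Bystander: wooden spoon lying on the counter, about 200 mm long; origin about its middle, along its x axis.
Not all that is in view belongs to the job. Of the things like the tray, leave any that is red; of the rest the smaller one is meant.

How it is judged (in metres and radians):
On the way, in this order (a step that is already met when the one before it is completed fails the run):
1. hooked from behind its far lip, the tray bears on the stop bar with at least 6 N, square in the dock (contact force between tray and stop above 6 N and x of the grasp point in the frame of tray above 0.02 m and angle between the x axis of tray and the x axis of dock, either way round below 0.06 rad), for 0.2 s.
2. the loose jar stands in the empty pocket (horizontal distance between jar_center and tray_pocket below 0.006 m and z of jar_center in the frame of tray between 0.033 and 0.039 m and angle between jar_center's own z axis and vertical below 0.1 rad), for 0.2 s.
At the end, for the whole second after the job is handed in: The tray lies flat in the dock, square to it (within 0.06 rad), at rest and still touching the stop bar (over 0.2 N); the loose jar stands upright on the floor of the empty pocket (within 6 mm of its centre); both stock jars stand upright in their own pockets (all of step 2 and contact force between tray and stop above 0.2 N and angle between the x axis of tray and the x axis of dock, either way round below 0.06 rad and angle between tray's own z axis and vertical below 0.05 rad and x of tray in the frame of dock between 0.012 and 0.05 m and angle between each of stock_mid_center, stock_right_center's own z axis and vertical below 0.1 rad and y of stock_mid_center in the frame of tray between -0.008 and 0.008 m and z of each of stock_mid_center, stock_right_center in the frame of tray below 0.04 m and y of stock_right_center in the frame of tray between -0.067 and -0.051 m and linear speed of tray below 0.01 m/s).
It fails at once if the tray is pressed on the stop with more than 18 N (contact force between tray and stop above 18 N).
It fails at once if the robot pushes the stop bar itself (contact force between any of the fingers, the arm and stop above 3 N).
It fails at once if the tray is tipped or lifted (angle between tray's own z axis and vertical above 0.12 rad or height (world z) of tray above 0.012 m).
It fails at once if the loose jar is let fall (free and faster than 0.4 m/s) or rammed into the tray (over 35 N) (contact force between jar and tray above 35 N or (linear speed of jar above 0.4 m/s and contact force between the fingers and jar below 0.05 N)).
It fails at once if a bystander is disturbed (distance of any of oil_bottle_center, honey_pot_center, scoop from where it was at the start of the episode above 0.02 m).
It also fails if it takes over 72 s, if anything falls off the work surface, if the arm or the gripper's body presses on something with over 40 N, if the wrist force passes 120 N, or if a joint passes its speed limit or range.

### The arm

A 6-joint arm with a two-finger parallel gripper is mounted at the origin on the work surface. World frame = base frame: x ahead of the robot, y to its left, z up, the work surface at z = 0. Lengths are in m, angles in degrees, forces in N, time in s.
With the tool pointing down it reaches from about 0.35 to 0.775 m from the base axis. Payload 7.3 kg.
Tool frame: the origin (TCP) lies on the centre line of the jaws, within the pads' length; the fingertips stand 17 mm ahead of it and the grasp point (between the pads) lies 2 mm behind it (env.nose_length is the z of the fingertips in the tool frame, in m); z points along the fingers, y is the line along which they close (so a half turn about z gives the same grasp; the last joint's range is limited). The gripper opens to 92 mm and grips with 3 to 60 N. Pads are 19 mm wide; open, the fingers measure 130 mm over their backs; the gripper's body (75 mm by 190 mm) begins 47 mm behind the grasp point.
Start: joints at [60.905, 19.595, 87.324, -0, 73.075, -8.365], TCP at [0.186, 0.491, 0.218] pointing down, gripper open.
Joint ranges: [-145.02, 145.02], [-44.19, 115.74], [2.07, 154.8], [-57.11, 237.11], [16.16, 152.29], [-177.93, 177.93]. Speed limits (degrees/s): [147.25, 147.25, 180, 180, 180, 180].

### API

Orientations are given as [roll, pitch, yaw] about the fixed x, y, z axes, in that order (R = Rz(yaw) Ry(pitch) Rx(roll)).
In Python, from station import env gives the robot as it stands.
- The arm moves only by the tool move_arm, never from a script. Its arguments are lists of equal length, an entry for each row: "fingers": the opening, from -1 (shut) to 1 (fully open); "linear": the shift along the tool's x, y, z in m, a list of three; "twist": the turn, a rotation vector about the tool's x, y, z in rad, a list of three. In form: {"fingers": [fingers, ...], "linear": [[tx, ty, tz], ...], "twist": [[ax, ay, az], ...]}. A call has 1 to 10 rows; each row is the pose to reach, as a shift and turn from the pose commanded when the call began, along the tool's axes at that moment; what a row does not reach only later rows make up. A row lasts 1/10 s, in which the tool goes at most 50 mm and 8.59 degrees, less where a joint would pass 70% of its speed; a pose out of reach is approached as far as the arm can. A call with a gripper value outside its range is refused whole. The fingers move at their own pace and stop on an object; "grip_force" is the grip in N (left out, the last holds). Time passes only in rows, so rows that repeat a pose let the fingers close. It gives the time, the measured TCP pose, the force, the opening and the grip force at its end, in the units of the state.
- env.get_state(): the state, without advancing time (a new reading comes with each control period).
- env.read_camera(name): name is "scene" or "top"; returns a dict with "image" (384x512x3 uint8, red, green, blue), "vfov" (degrees; the focal length in pixels is half the picture's height over the tangent of half this angle, whatever the lens; pixels are square), "cx", "cy" (the principal point, pixels), "camera_from_world" (4x4, takes a point from world to camera coordinates). Camera axes: x right, y up, looking along -z (the intrinsics and any distortion apply to the point x, -y, -z); pixel columns grow to the right and rows downward; lengths in m; the calibration is good to about 2 mm. A picture is of the moment at which its call begins. There is no depth.
- env.job_done(): hands the job in; it is judged then, once.
The state is a dict: "clock": time; "q": joint angles; "qd": joint speeds; "effort": joint torques, N m; "ee_pos": TCP position; "eef_rot": TCP orientation; "wrist_force": force on the tool from outside, world axes, zero at the start; "ft_torque": the same for the moment, N m; "width": opening from 0.0 (shut) to 1.0 (fully open); "grasp_force": force on a finger pad.
Only numpy, scipy, OpenCV 4.12 (cv2) and the standard library are available. Lean on these libraries where they do the work, as an engineer would, in place of code of your own. Each camera call takes 0.05 s, during which the arm holds its last target. There are 200 camera calls.

## Working session

There is one attempt and no reset: what is moved stays moved. The work goes in short steps, Python scripts to look and compute and a tool call to move; the robot and the scene stay as the last step left them, time stands still between calls to the robot, and variables do not carry over. Pictures are saved under pics/ and viewed, at most 12 in all, crops included, and the job is handed in when it is done.

Besides the shell and the picture viewer there is one more tool, called after "Call:" in YAML: its name, and indented under it one key for each argument. move_arm: Moves the arm, as the interface text tells. Its arguments: {"type":"object","properties":{"fingers":{"type":"array"},"linear":{"type":"array"},"twist":{"type":"array"},"grip_force":{"type":"number"}},"required":["fingers","linear","twist"]}

```bash
mkdir -p pics
python3 - <<'E'
from station import env
import cv2,numpy as np
s=env.get_state();print(s)
for n in("scene","top"):
    c=env.read_camera(n);cv2.imwrite(f"pics/{n}0.png",c["image"][:,:,::-1])
    print(n,{k:v for k,v in c.items() if k!="image"})
E
ls
```

```text
{'clock': 0.0, 'q': array([ 6.09062701e+01,  1.96353228e+01,  8.73760791e+01,  5.79648983e-04,
        7.30744787e+01, -8.36484703e+00]), 'qd': array([-0.04992717,  0.01113131,  0.13596002, -0.09223229,  0.06492788,
        0.06755182]), 'effort': array([ 1.17484367e-03, -4.31249464e+01, -2.44212914e+01,  7.18196877e-02,
        5.59981016e-02, -1.49091438e-04]), 'ee_pos': array([0.18559355, 0.49066233, 0.21696207]), 'eef_rot': array([-1.79915114e+02, -1.30419569e-02,  1.59270938e+02]), 'wrist_force': array([-0.49207873, -0.50238223, -0.3861355 ]), 'ft_torque': array([ 0.04854108, -0.02351155,  0.04389791]), 'grasp_force': 0.0, 'width': 1.00310638180415}
scene {'vfov': 42.08266526117642, 'cx': 259.09180446862155, 'cy': 194.19030431982068, 'camera_from_world': array([[ 8.87285915e-01,  4.61219756e-01,  2.01546848e-04,
        -3.94956763e-01],
       [-2.70970669e-01,  5.20934572e-01,  8.09445531e-01,
         5.55748630e-02],
       [ 3.73227278e-01, -7.18264233e-01,  5.87194935e-01,
        -1.51786050e+00],
       [ 0.00000000e+00,  0.00000000e+00,  0.00000000e+00,
         1.00000000e+00]])}
top {'vfov': 42.40963072804098, 'cx': 255.02703026019148, 'cy': 192.5609964154598, 'camera_from_world': array([[ 1.12215198e-02, -9.99937037e-01,  1.90941155e-05,
         1.13316639e-02],
       [ 9.98092165e-01,  1.12019756e-02,  6.07169328e-02,
        -4.23399599e-01],
       [-6.07133238e-02, -6.62278576e-04,  9.98155025e-01,
        -1.33665106e+00],
       [ 0.00000000e+00,  0.00000000e+00,  0.00000000e+00,
         1.00000000e+00]])}
pics
```

View pics/top0.png

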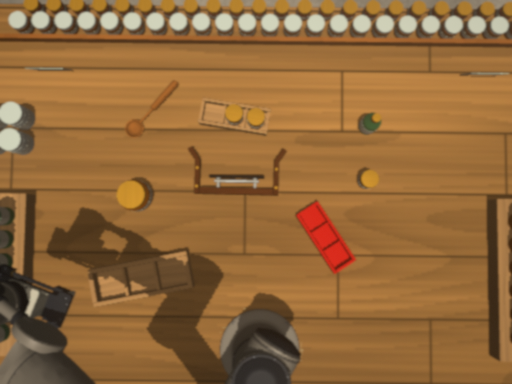

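View pics/scene0.png

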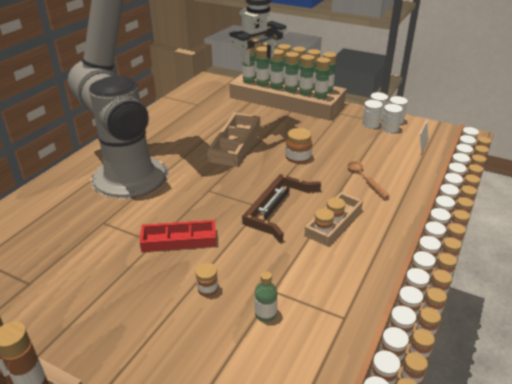

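The pictures show these candidates:
- **Trays (top view):** pale tray with two jars at (235,117), a bigger empty tray at (142,277), and a red one at (325,237). The tray at (235,117) is the one I want.
- **Loose jar:** (370,178).
- **Bystanders:** bottle (370,123), honey pot (131,194), spoon (152,110).
- **Dock:** (238,172).

I'll check the choice in one close crop.

```bash
cat > h.py <<'E'
import numpy as np,cv2
from station import env
def cam(n): return env.read_camera(n)
def ray(c,u,v,z):
    T=c["camera_from_world"];R=T[:3,:3];t=T[:3,3];H=c["image"].shape[0]
    f=H/2/np.tan(np.radians(c["vfov"]/2))
    d=R.T@np.array([(u-c["cx"])/f,-(v-c["cy"])/f,-1]);o=-R.T@t
    return (o+d*(z-o[2])/d[2])
E
python3 - <<'E'
from h import *
c=cam("top");im=c["image"][:,:,::-1]
cr=im[85:205,185:390];cv2.imwrite("pics/crop.png",cv2.resize(cr,None,fx=3.9,fy=3.9,interpolation=cv2.INTER_CUBIC))
P=lambda u,v,z:ray(c,u,v,z).round(4)
print("tray corners",[P(u,v,.032) for u,v in((203,99),(270,110),(267,133),(199,122))])
print("jar",P(370,178,.062),"bottle",P(370,123,.0),"dock",P(195,192,.03),P(278,192,.03))
E
```

```text
tray corners [array([0.6754, 0.1604, 0.032 ]), array([ 0.6472, -0.0221,  0.032 ]), array([ 0.584 , -0.0145,  0.032 ]), array([0.6121, 0.1701, 0.032 ])]
jar [ 0.462  -0.2861  0.062 ] bottle [ 0.6211 -0.301   0.    ] dock [0.4219 0.1777 0.03  ] [ 0.4244 -0.0458  0.03  ]
```

View pics/crop.png

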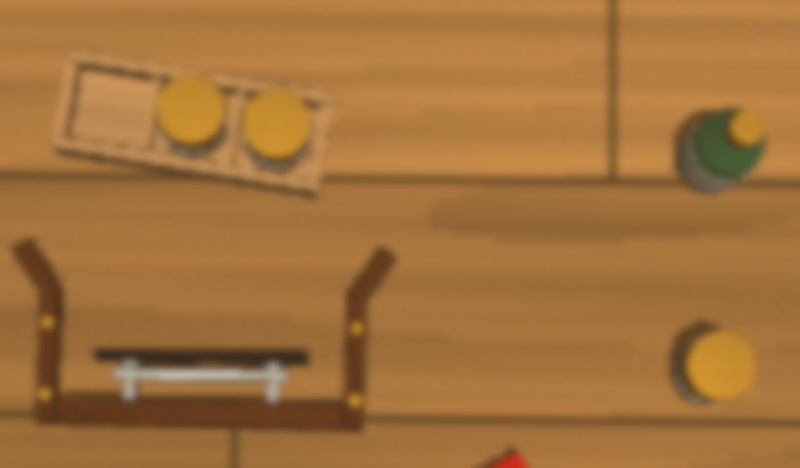

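The crop confirms it: the pale tray has stock jar lids at crop (192,109) and (277,124), with the empty pocket on the left (+y). The dock opens upward, its black bar face runs from (93,349) to (308,357), and the loose jar is at (720,365). I'll compute poses next.

Run:
```python
from h import *
c=cam("top")
hsv=cv2.cvtColor(c["image"],cv2.COLOR_RGB2HSV)
for n,(x,y) in dict(mid=(192,109),right=(277,124),jar=(720,365)).items():
    u,v=(x+.5)/3.9-.5+185,(y+.5)/3.9-.5+85
    print(n,hsv[int(v),int(u)],c["image"][int(v),int(u)])
P=lambda x,y,z:ray(c,(x+.5)/3.9-.5+185,(y+.5)/3.9-.5+85,z).round(4)[:2]
m,r=P(192,109,.067),P(277,124,.067)
print("mid",m,"right",r,"dist",np.hypot(*(m-r)),"ydir",(m-r)/np.hypot(*(m-r)))
print("tray far corners",P(78,53,.032),P(333,97,.032),"near bottom",P(53,152,.0),P(318,195,.0), "near top?",P(320,183,.032))
print("pocket floor",P(112,105,.005))
print("cheek inner L",P(62,290,.03),P(58,395,.03),"R",P(347,290,.03),P(345,395,.03))
print("screws L",P(47,322,.03),P(44,394,.03),"R",P(357,328,.03),P(354,400,.03))
print("bar",P(93,349,.026),P(308,357,.026),"batten back",P(36,420,.03),P(362,430,.03))
print("flare tips",P(24,240,.03),P(387,250,.03))
print("jar",P(721,365,.062))
# lid mask refine + scene
mask=cv2.inRange(hsv,(19,150,120),(27,255,255))
n,l,st,ce=cv2.connectedComponentsWithStats(mask)
for i in range(1,n):
    if 60<st[i,4]<900 and 80<ce[i,1]<210: print(ce[i].round(1),st[i],ray(c,*ce[i],.064).round(4))
```

```text
mid [ 19 196 199] [199 141  46]
right [ 19 196 200] [200 142  46]
jar [ 19 196 202] [202 144  47]
mid [0.6311 0.0744] right [0.6215 0.0167] dist 0.05849316199351851 ydir [0.16412175 0.98644009]
tray far corners [0.6776 0.156 ] [ 0.6485 -0.0221] near bottom [0.6141 0.176 ] [ 0.5853 -0.013 ] near top? [ 0.588  -0.0136]
pocket floor [0.6473 0.1341]
cheek inner L [0.5115 0.1644] [0.4385 0.1659] R [ 0.5137 -0.0331] [ 0.4407 -0.0324]
screws L [0.4891 0.1744] [0.4391 0.1756] R [ 0.4873 -0.0403] [ 0.4373 -0.0386]
bar [0.471  0.1426] [ 0.4671 -0.0066] batten back [0.421  0.1808] [ 0.4166 -0.0443]
flare tips [0.5461 0.1914] [ 0.5419 -0.0606]
jar [ 0.4615 -0.2848]
[233.5 112.6] [227 105  15  16 183] [0.6316 0.0754 0.064 ]
[255.4 116.6] [248 109  15  16 183] [0.6217 0.0173 0.064 ]
[369.2 178.4] [361 171  17  16 198] [ 0.4609 -0.2836  0.064 ]
[130.5 194.2] [117 181  28  27 554] [0.4123 0.3425 0.064 ]
```

```bash
cat >> h.py <<'E'
from scipy.spatial.transform import Rotation as Ro
def go(x,y,z,yaw):
    s=env.get_state();R=Ro.from_euler("xyz",s["eef_rot"],degrees=True)
    T=Ro.from_euler("xyz",[180,0,yaw],degrees=True)
    print("clk",round(s["clock"],2),"pos",s["ee_pos"].round(4),s["eef_rot"].round(2),"F",s["wrist_force"].round(2))
    print("linear",R.inv().apply(np.array([x,y,z])-s["ee_pos"]).round(4),"twist",(R.inv()*T).as_rotvec().round(4))
E
python3 -c "
from h import *
go(.6905,.0647,.2,170.6)"
```

```text
clk 0.2 pos [0.1857 0.4908 0.2172] [-1.7995e+02 -1.0000e-02  1.5927e+02] F [0.51 0.69 0.19]
linear [-0.623  -0.2198  0.0173] twist [-0.0009 -0.0002 -0.1978]
```

Call:
move_arm:
  fingers: [1,1,1,1,1,1,1,1,1,1]
  linear:
    - [-0.0415,-0.0147,0.001]
    - [-0.083,-0.0293,0.002]
    - [-0.1246,-0.044,0.003]
    - [-0.1661,-0.0586,0.004]
    - [-0.2077,-0.0733,0.005]
    - [-0.2492,-0.0879,0.006]
    - [-0.2907,-0.1026,0.007]
    - [-0.3323,-0.1172,0.008]
    - [-0.3738,-0.1319,0.009]
    - [-0.4153,-0.1465,0.01]
  twist:
    - [0,0,-0.02]
    - [0,0,-0.04]
    - [0,0,-0.06]
    - [0,0,-0.08]
    - [0,0,-0.1]
    - [0,0,-0.12]
    - [0,0,-0.14]
    - [0,0,-0.16]
    - [0,0,-0.18]
    - [0,0,-0.198]

```text
clock: 1.2
ee_pos: [0.5235, 0.2056, 0.2075]
eef_rot: [180.0, -0.0, 170.7]
wrist_force: [0.9, 1.0, 0.3]
width: 1.003
grasp_force: 0.0
```

```bash
python3 -c "
from h import *
go(.6905,.0647,.13,170.6)"
```

```text
clk 1.2 pos [0.5235 0.2056 0.2075] [ 1.7999e+02 -1.0000e-02  1.7065e+02] F [0.91 0.97 0.34]
linear [-0.1877 -0.1119  0.0774] twist [ 0.0001 -0.0002  0.0009]
```

Call:
move_arm:
  fingers: [1,1,1,1,1,1,1,1,1]
  linear:
    - [-0.031,-0.0187,0.005]
    - [-0.0626,-0.0373,0.01]
    - [-0.0938,-0.056,0.02]
    - [-0.125,-0.0746,0.03]
    - [-0.156,-0.0933,0.05]
    - [-0.1877,-0.112,0.07]
    - [-0.188,-0.112,0.077]
    - [-0.188,-0.112,0.077]
    - [-0.188,-0.112,0.077]
  twist:
    - [0,0,0]
    - [0,0,0]
    - [0,0,0]
    - [0,0,0]
    - [0,0,0]
    - [0,0,0]
    - [0,0,0]
    - [0,0,0]
    - [0,0,0]

```text
clock: 2.1
ee_pos: [0.6891, 0.0667, 0.1311]
eef_rot: [180.0, -0.0, 170.7]
wrist_force: [-0.2, -0.5, -0.0]
width: 0.999
grasp_force: 0.0
```

```bash
python3 -c "
from h import *
go(.6905,.0647,.027,170.6)
for n in ('top','scene'):
    c=cam(n); im=c['image'][:,:,::-1]
    cr=im[60:160,170:300] if n=='top' else im[150:280,230:400]
    cv2.imwrite('pics/a_'+n+'.png',cv2.resize(cr,None,fx=4,fy=4,interpolation=cv2.INTER_CUBIC))
"
```

```text
clk 2.1 pos [0.6891 0.0667 0.1311] [ 1.7998e+02 -1.0000e-02  1.7065e+02] F [-0.16 -0.51 -0.04]
linear [-0.0017 -0.0018  0.104 ] twist [ 0.0004 -0.0003  0.0009]
```

View pics/a_scene.png

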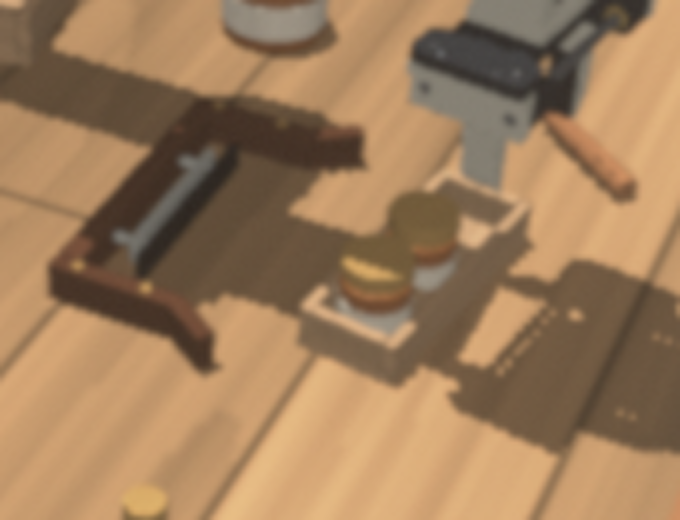

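The crop shows a finger beyond the tray's far wall. The jars and the tray match what I expected. I'll descend behind the lip.

Call:
move_arm:
  fingers: [1,1,1,1,1,1,1]
  linear:
    - [-0.002,-0.002,0.02]
    - [-0.002,-0.002,0.04]
    - [-0.002,-0.002,0.06]
    - [-0.002,-0.002,0.08]
    - [-0.002,-0.002,0.095]
    - [-0.002,-0.002,0.104]
    - [-0.002,-0.002,0.104]
  twist:
    - [0,0,0]
    - [0,0,0]
    - [0,0,0]
    - [0,0,0]
    - [0,0,0]
    - [0,0,0]
    - [0,0,0]

```text
clock: 2.9
ee_pos: [0.6906, 0.064, 0.0259]
eef_rot: [-180.0, -0.1, 170.6]
wrist_force: [0.4, 0.3, -0.2]
width: 0.997
grasp_force: 0.0
```

```bash
python3 -c "
from h import *
s=env.get_state();print(s['ee_pos'],s['eef_rot'],s['wrist_force'],s['ft_torque'])
# tool-frame travel to predicted touch of stop, (tray home origin .504,.0665, yaw 178.8, TCP +.0445)
for x in (.58,.5485): go(x,.0660,.027,178.8)
"
```

```text
[0.69062564 0.06397645 0.02591567] [-1.79993266e+02 -8.23992359e-02  1.70643313e+02] [ 0.41718177  0.3443162  -0.1742815 ] [-0.01216649  0.00526981  0.0072484 ]
clk 2.9 pos [0.6906 0.064  0.0259] [-1.7999e+02 -8.0000e-02  1.7064e+02] F [ 0.42  0.34 -0.17]
linear [ 0.1095 -0.016  -0.0009] twist [-0.     -0.0014 -0.1424]
clk 2.9 pos [0.6906 0.064  0.0259] [-1.7999e+02 -8.0000e-02  1.7064e+02] F [ 0.42  0.34 -0.17]
linear [ 0.1406 -0.0211 -0.0009] twist [-0.     -0.0014 -0.1424]
```

Call:
move_arm:
  fingers: [1,1,1,1,1,1,1,1,1,1]
  linear:
    - [0.006,0,0]
    - [0.012,0,0]
    - [0.017,0,0]
    - [0.022,-0.001,0]
    - [0.029,-0.0025,0]
    - [0.036,-0.0045,0]
    - [0.044,-0.0065,0]
    - [0.052,-0.0085,0]
    - [0.059,-0.01,0]
    - [0.0645,-0.011,0]
  twist:
    - [0,0,0]
    - [0,0,0]
    - [0,0,0]
    - [0,0,0]
    - [0,0,-0.02]
    - [0,0,-0.045]
    - [0,0,-0.07]
    - [0,0,-0.095]
    - [0,0,-0.12]
    - [0,0,-0.142]

```text
clock: 3.9
ee_pos: [0.6257, 0.0631, 0.0271]
eef_rot: [-180.0, 0.1, 178.9]
wrist_force: [4.8, -0.9, 2.3]
width: 0.999
grasp_force: 2.2
```

```bash
python3 -c "
from h import *
go(.59,.0645,.027,178.8)
c=cam('top'); im=c['image'][:,:,::-1]
cr=im[85:205,170:310]
cv2.imwrite('pics/b.png',cv2.resize(cr,None,fx=5,fy=5,interpolation=cv2.INTER_CUBIC))
"
```

```text
clk 3.9 pos [0.6257 0.0631 0.0271] [-1.8000e+02  7.0000e-02  1.7887e+02] F [ 4.76 -0.88  2.33]
linear [0.0357 0.0007 0.    ] twist [-0.0001  0.0013  0.0012]
```

View pics/b.png

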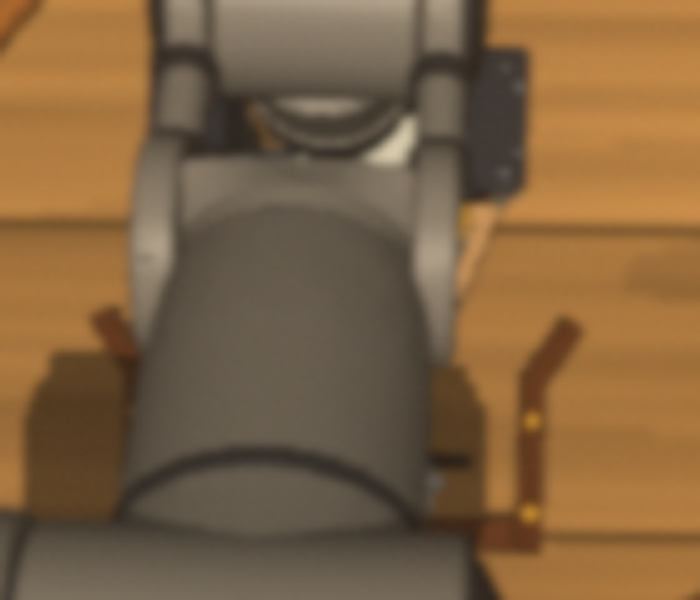

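The arm hides the tray from the top camera, and only a tilted sliver of it shows at (480,240). I'll use the scene camera.

```bash
python3 -c "
from h import *
c=cam('scene'); im=c['image'][:,:,::-1]
print(env.get_state()['ft_torque'])
cr=im[150:270,220:380]
cv2.imwrite('pics/c.png',cv2.resize(cr,None,fx=5,fy=5,interpolation=cv2.INTER_CUBIC))
"
```

```text
[-0.17792271 -0.27842305  0.07126954]
```

View pics/c.png

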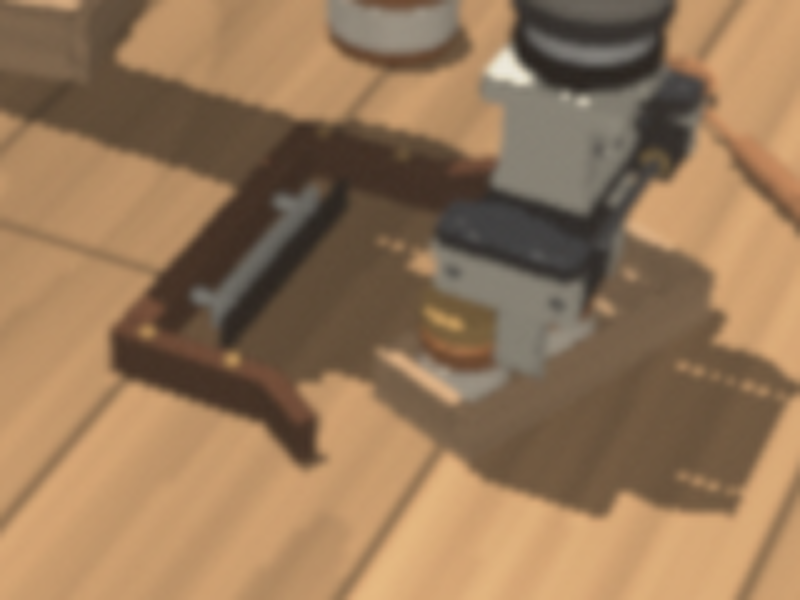

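```bash
python3 -c "
from h import *
c=cam('scene')
T=c['camera_from_world'];f=192/np.tan(np.radians(c['vfov']/2))
print('cam',-T[:3,:3].T@T[:3,3])
def pj(p):
    q=T[:3,:3]@np.array(p)+T[:3,3]; return ((np.array([c['cx']+f*q[0]/-q[2],c['cy']-f*q[1]/-q[2]])-[220,150]+.5)*5-.5).round(0)
P=lambda x,y,z: ray(c,(x+.5)/5-.5+220,(y+.5)/5-.5+150,z).round(4)
print('right finger tip inner/outer',pj([.6257,.0631-.046,.01]),pj([.6257,.0631-.065,.01]),'left',pj([.6257,.0631+.065,.01]))
print('dock flare tip R check',P(318,430,.03),P(112,345,.03))
print('far right top/bot',P(460,405,.032),P(462,450,0),'near right top',P(378,352,.032),'far left top/bot',P(712,285,.032),P(722,320,0),'tip seen',P(522,375,.01))
"
```

```text
cam [ 0.93200568 -0.93701391  0.84637478]
right finger tip inner/outer [522. 410.] [509. 432.] left [597. 294.]
dock flare tip R check [ 0.5479 -0.067   0.03  ] [ 0.4236 -0.0553  0.03  ]
far right top/bot [ 0.6042 -0.0186  0.032 ] [ 0.606  -0.0151  0.    ] near right top [0.5501 0.0012 0.032 ] far left top/bot [0.6859 0.1364 0.032 ] [ 0.691   0.1506 -0.    ] tip seen [0.6149 0.0439 0.01  ]
```

```bash
python3 -c "
from h import *
c=cam('scene')
T=c['camera_from_world'];f=192/np.tan(np.radians(c['vfov']/2))
def pj(p,s,o):
    q=T[:3,:3]@np.array(p)+T[:3,3]; return ((np.array([c['cx']+f*q[0]/-q[2],c['cy']-f*q[1]/-q[2]])-o+.5)*s-.5).round(0)
O=np.array([230,150])
ty=np.array([.163,.987,0]);tx=np.array([.987,-.163,0]);p=np.array([.6891,.0667,.1141])
for sy in(-.065,-.046):
  for sx in(-.0095,.0095): print('tip',sy,sx,pj(p+sy*ty+sx*tx,4,O))
for a in((.6776,.156),(.6485,-.0221)): print('tray far corner top',pj([*a,.032],4,O))
for a in((.6311,.0744),(.6215,.0167)): print('lids',pj([*a,.067],4,O))
for a in((.421,.1808),(.4166,-.0443),(.5461,.1914),(.5419,-.0606)): print('dock',pj([*a,.03],4,O))
print('jar',pj([.4610,-.284,.064],4,O), 'seen ~145,495')
"
```

```text
tip -0.065 -0.0095 [451. 230.]
tip -0.065 0.0095 [479. 242.]
tip -0.046 -0.0095 [466. 215.]
tip -0.046 0.0095 [494. 226.]
tray far corner top [527. 209.]
tray far corner top [392. 348.]
lids [425. 213.]
lids [378. 257.]
dock [202.  97.]
dock [ 48. 264.]
dock [366. 134.]
dock [210. 335.]
jar [-93. 477.] seen ~145,495
```

```bash
python3 -c "
from h import *
print(env.nose_length,[a for a in dir(env) if a[0]!='_'])
a=cv2.imread('pics/a_scene.png')[60:280,360:600]
b=cv2.imread('pics/c.png')[150:470,360:730]
cv2.imwrite('pics/d.png',np.hstack([cv2.resize(a,(400,367)),cv2.resize(b,(400,367))]))
"
```

```text
0.017 ['Unreachable', 'get_state', 'job_done', 'nose_length', 'read_camera']
```

View pics/d.png

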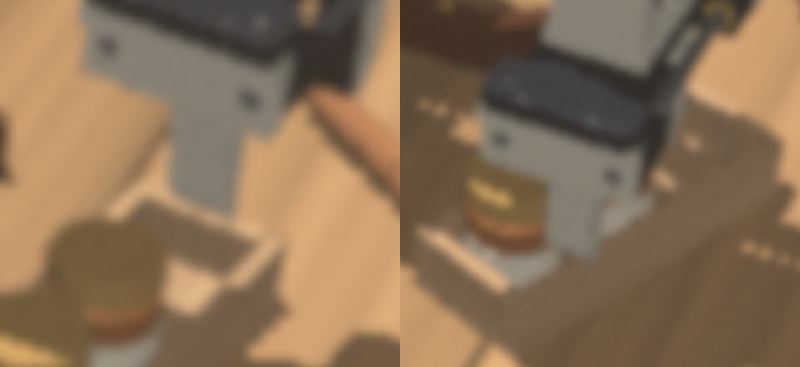

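```bash
python3 -c "
from h import *
cs=cam('scene');ct=cam('top')
def line(c,u,v): a=ray(c,u,v,0);b=ray(c,u,v,.3);return a,(b-a)/np.linalg.norm(b-a)
def tri(t,s):
    a,d=line(ct,(t[0]+.5)/5-.5+170,(t[1]+.5)/5-.5+85);b,e=line(cs,(s[0]+.5)/5-.5+220,(s[1]+.5)/5-.5+150)
    k=np.linalg.lstsq(np.c_[d,-e],b-a,rcond=None)[0]
    p,q=a+k[0]*d,b+k[1]*e;print(((p+q)/2).round(4),'gap',np.linalg.norm(p-q).round(4))
tri((522,197),(437,235));tri((527,48),(583,270))
"
```

```text
[ 0.5882 -0.0289  0.1395] gap 0.0022
[ 0.6621 -0.0305  0.1453] gap 0.0024
```

The finger bottom sits about 29 mm higher in the image than the given geometry predicts, in both views. The tray has turned with its right end pulled, as if a jar was pushed rather than the wall. I'll back off, lift and check the tip height.

Call:
move_arm:
  fingers: [1,1,1,1,1,1,1,1]
  linear:
    - [-0.004,0,0]
    - [-0.004,0,-0.01]
    - [-0.004,0,-0.03]
    - [-0.004,0,-0.06]
    - [-0.03,-0.03,-0.09]
    - [-0.06,-0.07,-0.12]
    - [-0.06,-0.11,-0.12]
    - [-0.06,-0.11,-0.12]
  twist:
    - [0,0,0]
    - [0,0,0]
    - [0,0,0]
    - [0,0,0]
    - [0,0,0]
    - [0,0,0]
    - [0,0,0]
    - [0,0,0]

```text
clock: 5.0
ee_pos: [0.6843, -0.054, 0.1482]
eef_rot: [-179.9, 0.1, 178.4]
wrist_force: [-0.2, -0.6, 0.1]
width: 0.998
grasp_force: 0.0
```

```bash
python3 -c "
from h import *
go(.68,-.045,.147,178.8)
c=cam('scene');t=cam('top')
T=c['camera_from_world'];f=192/np.tan(np.radians(c['vfov']/2))
def pj(p):
    q=T[:3,:3]@np.array(p)+T[:3,3]; return np.array([c['cx']+f*q[0]/-q[2],c['cy']-f*q[1]/-q[2]])
p=env.get_state()['ee_pos']
a=c['image'][:,:,::-1].copy()
crs=[]
u0,v0=pj([p[0],p[1],0]).astype(int)-[65,95]
cr=cv2.resize(a[v0:v0+130,u0:u0+130],None,fx=3,fy=3,interpolation=cv2.INTER_CUBIC)
for s in(-.065,-.046,.046):
    for z in (-.017,0,.012):
        w=((pj(p+[0,s,z])-[u0,v0]+.5)*3-.5).astype(int); cv2.circle(cr,tuple(int(i) for i in w),2,(0,0,255) if z==-.017 else (255,0,0),-1)
b=cv2.resize(t['image'][80:210,185:315,::-1],None,fx=3,fy=3,interpolation=cv2.INTER_CUBIC)
cv2.imwrite('pics/e.png',np.hstack([cr,b]))
"
```

```text
clk 5.0 pos [ 0.6843 -0.054   0.1482] [-1.7987e+02  1.4000e-01  1.7844e+02] F [-0.18 -0.55  0.08]
linear [0.0046 0.0089 0.0012] twist [-0.0023  0.0025 -0.0063]
```

View pics/e.png

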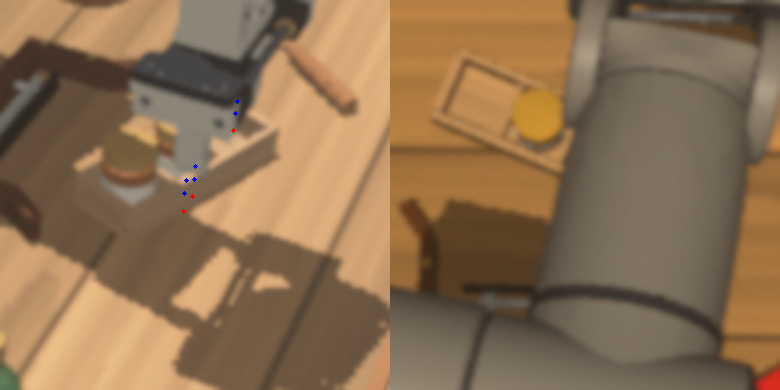

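Call:
move_arm:
  fingers: [1,1,1,1,1,1,1,1]
  linear:
    - [-0.015,0,0.03]
    - [-0.015,0,0.06]
    - [-0.015,0,0.09]
    - [-0.015,0,0.115]
    - [-0.015,0,0.122]
    - [-0.015,0,0.126]
    - [-0.015,0,0.128]
    - [-0.015,0,0.128]
  twist:
    - [0,0,0]
    - [0,0,0]
    - [0,0,0]
    - [0,0,0]
    - [0,0,0]
    - [0,0,0]
    - [0,0,0]
    - [0,0,0]

```text
clock: 5.9
ee_pos: [0.6991, -0.0481, 0.0199]
eef_rot: [-180.0, 0.1, 178.8]
wrist_force: [0.3, 0.5, 0.2]
width: 0.996
grasp_force: 0.0
```

Call:
move_arm:
  fingers: [1,1,1]
  linear:
    - [0,0,0.002]
    - [0,0,0.004]
    - [0,0,0.004]
  twist:
    - [0,0,0]
    - [0,0,0]
    - [0,0,0]

```text
clock: 6.2
ee_pos: [0.6984, -0.0484, 0.0147]
eef_rot: [180.0, 0.0, 178.7]
wrist_force: [0.0, -0.3, -0.6]
width: 0.999
grasp_force: 0.0
```

Call:
move_arm:
  fingers: [1,1,1,1]
  linear:
    - [0,0,0.003]
    - [0,0,0.006]
    - [0,0,0.009]
    - [0,0,0.009]
  twist:
    - [0,0,0]
    - [0,0,0]
    - [0,0,0]
    - [0,0,0]

```text
clock: 6.6
ee_pos: [0.698, -0.0483, 0.0048]
eef_rot: [180.0, -0.1, 178.7]
wrist_force: [0.1, 0.2, 0.4]
width: 1.0
grasp_force: 0.0
```

Call:
move_arm:
  fingers: [1,1,1,1]
  linear:
    - [0,0,0.003]
    - [0,0,0.006]
    - [0,0,0.009]
    - [0,0,0.009]
  twist:
    - [0,0,0]
    - [0,0,0]
    - [0,0,0]
    - [0,0,0]

```text
clock: 7.0
ee_pos: [0.698, -0.0483, -0.0041]
eef_rot: [180.0, -0.1, 178.7]
wrist_force: [-0.4, 0.3, 0.9]
width: 1.001
grasp_force: 0.0
```

Call:
move_arm:
  fingers: [1,1,1,1]
  linear:
    - [0,0,0.002]
    - [0,0,0.004]
    - [0,0,0.005]
    - [0,0,0.005]
  twist:
    - [0,0,0]
    - [0,0,0]
    - [0,0,0]
    - [0,0,0]

```text
clock: 7.4
ee_pos: [0.6983, -0.0483, -0.0086]
eef_rot: [180.0, -0.0, 178.8]
wrist_force: [-0.3, 0.3, 0.1]
width: 0.998
grasp_force: 0.0
```

Call:
move_arm:
  fingers: [1,1,1,1]
  linear:
    - [0,0,0.002]
    - [0,0,0.004]
    - [0,0,0.005]
    - [0,0,0.005]
  twist:
    - [0,0,0]
    - [0,0,0]
    - [0,0,0]
    - [0,0,0]

```text
clock: 7.8
ee_pos: [0.6986, -0.0484, -0.0089]
eef_rot: [-180.0, 0.1, 178.8]
wrist_force: [-10.3, 1.5, 24.1]
width: 1.002
grasp_force: 12.0
```

```bash
python3 -c "
from h import *
s=env.get_state();print(s)"
```

```text
{'clock': 7.8, 'q': array([-1.02207563e+01,  5.02193301e+01,  6.94953952e+01, -6.56380327e-03,
        6.01991957e+01, -9.89791414e+01]), 'qd': array([-0.05536949, -0.03533697,  0.05230403,  0.04785623, -0.10908602,
       -0.0159784 ]), 'effort': array([-2.31097857e-01, -4.98188210e+01, -1.99541652e+01,  7.38699711e-02,
       -3.34745318e+00, -3.00973887e-02]), 'ee_pos': array([ 0.69864488, -0.0483685 , -0.00893461]), 'eef_rot': array([-1.79980934e+02,  8.41341763e-02,  1.78761657e+02]), 'wrist_force': array([-10.29538964,   1.51788804,  24.13385516]), 'ft_torque': array([0.3365275 , 1.89565144, 0.01961517]), 'grasp_force': 12.010603314265609, 'width': 1.0018488604778897}
```

The counter stops the tips at a reading of z = -0.009, so the tips are really 26 mm higher than the pose says. From here on, tip z = reading + 0.009. I'll rise, swing aside and re-measure the tray.

Call:
move_arm:
  fingers: [1,1,1,1,1,1,1,1,1,1]
  linear:
    - [0,0,-0.02]
    - [0,0,-0.06]
    - [0,0,-0.1]
    - [0,0,-0.14]
    - [0,-0.03,-0.17]
    - [0.02,-0.07,-0.19]
    - [0.04,-0.12,-0.19]
    - [0.06,-0.17,-0.19]
    - [0.06,-0.2,-0.19]
    - [0.06,-0.2,-0.19]
  twist:
    - [0,0,0]
    - [0,0,0]
    - [0,0,0]
    - [0,0,0]
    - [0,0,0]
    - [0,0,0]
    - [0,0,0]
    - [0,0,0]
    - [0,0,0]
    - [0,0,0]

```text
clock: 8.8
ee_pos: [0.6326, -0.2526, 0.1767]
eef_rot: [-179.9, 0.0, 178.4]
wrist_force: [0.4, 0.6, -0.9]
width: 0.996
grasp_force: 0.0
```

```bash
python3 -c "
from h import *
c=cam('top')
print(env.get_state()['ee_pos'],env.get_state()['clock'])
hsv=cv2.cvtColor(c['image'],cv2.COLOR_RGB2HSV)
m=cv2.inRange(hsv,(17,150,100),(27,255,255))
n,l,st,ce=cv2.connectedComponentsWithStats(m)
for i in range(1,n):
    if 60<st[i,4]<900 and 80<ce[i,1]<210: print(ce[i].round(1),st[i],ray(c,*ce[i],.067).round(4))
cr=c['image'][85:205,185:325,::-1]
cv2.imwrite('pics/f.png',cv2.resize(cr,None,fx=5,fy=5,interpolation=cv2.INTER_CUBIC))
"
```

```text
[ 0.63324078 -0.249706    0.17652206] 8.85
[234.1 117.7] [225 109  19  19 284] [0.6175 0.0736 0.067 ]
[254.3 127.8] [245 119  19  19 284] [0.5912 0.0199 0.067 ]
[130.2 194. ] [115 180  31  29 705] [0.4125 0.3427 0.067 ]
```

View pics/f.png

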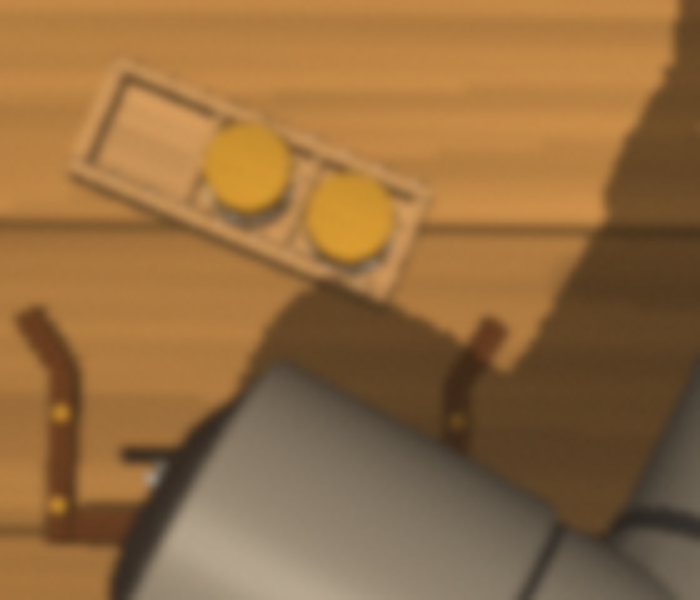

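The tray is upright with both jars in place, turned clockwise. Its far corners are at crop (120,62) and (432,188).

```bash
python3 -c "
from h import *
c=cam('top')
P=lambda x,y,z:ray(c,(x+.5)/5-.5+185,(y+.5)/5-.5+85,z)[:2]
A=P(120,62,.032);B=P(432,188,.032);C=P(70,178,0);D=P(388,302,0)
for p,q in((A,B),(C,D)): d=p-q;print(p.round(4),q.round(4),np.hypot(*d).round(4),np.degrees(np.arctan2(d[0],d[1])).round(2))
print('centre',((A+B+C+D)/4).round(4),'lid',(.6175,.0736))
d=(A-B)/np.hypot(*(A-B));x=np.array([d[1],-d[0]])
cen=np.array([.6175,.0736]);cen=(cen+(A+B+C+D)/4)/2
th=np.degrees(np.arctan2(x[1],x[0]));print(th,cen)
t=cen+.064*x;print('hook',t)
go(*t,.16,180+th)
"
```

```text
[0.6811 0.1453] [ 0.6137 -0.0251] 0.1832 21.57
[0.6236 0.1751] [ 0.5562 -0.0023] 0.1898 20.82
centre [0.6186 0.0732] lid (0.6175, 0.0736)
-21.574344502729534 [0.61807365 0.07342049]
hook [0.67758989 0.04988717]
clk 8.9 pos [ 0.6337 -0.2478  0.1765] [179.97   0.   178.63] F [0.52 0.07 0.18]
linear [-0.0367  0.2986  0.0166] twist [ 6.000e-04 -1.000e-04  3.527e-01]
```

Call:
move_arm:
  fingers: [1,1,1,1,1,1,1,1,1,1]
  linear:
    - [-0.005,0.04,0]
    - [-0.01,0.08,0]
    - [-0.015,0.12,0]
    - [-0.02,0.16,0]
    - [-0.025,0.2,0]
    - [-0.03,0.24,0]
    - [-0.035,0.28,0.005]
    - [-0.037,0.2986,0.01]
    - [-0.037,0.2986,0.015]
    - [-0.037,0.2986,0.017]
  twist:
    - [0,0,0.05]
    - [0,0,0.1]
    - [0,0,0.15]
    - [0,0,0.2]
    - [0,0,0.25]
    - [0,0,0.3]
    - [0,0,0.35]
    - [0,0,0.35]
    - [0,0,0.35]
    - [0,0,0.35]

```text
clock: 9.9
ee_pos: [0.677, 0.0512, 0.1587]
eef_rot: [-179.9, -0.1, 158.8]
wrist_force: [0.2, 0.2, -0.2]
width: 1.002
grasp_force: 0.0
```

```bash
python3 -c "
from h import *
go(.6776,.0499,0.001,158.7)"
```

```text
clk 9.9 pos [0.677  0.0512 0.1587] [-1.7994e+02 -7.0000e-02  1.5883e+02] F [ 0.18  0.24 -0.17]
linear [-0.0012 -0.0009  0.1577] twist [-0.001  -0.0012  0.0024]
```

Call:
move_arm:
  fingers: [1,1,1,1,1,1,1,1]
  linear:
    - [-0.001,-0.001,0.03]
    - [-0.001,-0.001,0.06]
    - [-0.001,-0.001,0.09]
    - [-0.001,-0.001,0.12]
    - [-0.001,-0.001,0.14]
    - [-0.001,-0.001,0.15]
    - [-0.001,-0.001,0.157]
    - [-0.001,-0.001,0.157]
  twist:
    - [0,0,0]
    - [0,0,0]
    - [0,0,0]
    - [0,0,0]
    - [0,0,0]
    - [0,0,0]
    - [0,0,0]
    - [0,0,0]

```text
clock: 10.7
ee_pos: [0.6781, 0.0486, 0.0025]
eef_rot: [-180.0, -0.0, 158.7]
wrist_force: [-0.3, 0.8, -0.2]
width: 1.003
grasp_force: 0.0
```

Call:
move_arm:
  fingers: [1,1,1,1,1,1]
  linear:
    - [0.004,0,0]
    - [0.008,0,0]
    - [0.012,0,0]
    - [0.016,0,0]
    - [0.02,0,0]
    - [0.024,0,0]
  twist:
    - [0,0,0]
    - [0,0,0]
    - [0,0,0]
    - [0,0,0]
    - [0,0,0]
    - [0,0,0]

```text
clock: 11.3
ee_pos: [0.6563, 0.0583, 0.0031]
eef_rot: [180.0, 0.1, 158.7]
wrist_force: [3.1, -1.6, -0.8]
width: 0.998
grasp_force: 1.7
```

```bash
python3 -c "
from h import *
go(.62,.066,0.001,178.8)
print(env.get_state()['ft_torque'])"
```

```text
clk 11.3 pos [0.6563 0.0583 0.0031] [1.7995e+02 1.2000e-01 1.5869e+02] F [ 3.09 -1.63 -0.83]
linear [ 0.0366 -0.006   0.002 ] twist [ 0.0005  0.0022 -0.3509]
[-0.12169986 -0.51189308 -0.00910681]
```

Call:
move_arm:
  fingers: [1,1,1,1,1,1,1,1,1,1]
  linear:
    - [0.004,-0.001,0]
    - [0.008,-0.002,0]
    - [0.012,-0.003,0]
    - [0.016,-0.004,0]
    - [0.02,-0.005,0]
    - [0.024,-0.006,0]
    - [0.028,-0.007,0]
    - [0.032,-0.008,0]
    - [0.0355,-0.009,0]
    - [0.0355,-0.009,0]
  twist:
    - [0,0,-0.04]
    - [0,0,-0.08]
    - [0,0,-0.12]
    - [0,0,-0.16]
    - [0,0,-0.2]
    - [0,0,-0.24]
    - [0,0,-0.28]
    - [0,0,-0.32]
    - [0,0,-0.351]
    - [0,0,-0.351]

```text
clock: 12.3
ee_pos: [0.6197, 0.063, 0.003]
eef_rot: [180.0, 0.1, 178.8]
wrist_force: [2.2, 0.8, 0.3]
width: 1.003
grasp_force: 1.0
```

```bash
python3 -c "
from h import *
go(.59,.064,0.001,178.8)
s=env.get_state();print(s['ft_torque'])
c=cam('scene')
a=cv2.resize(c['image'][150:270,220:380,::-1],None,fx=5,fy=5,interpolation=cv2.INTER_CUBIC)
cv2.imwrite('pics/g.png',a)
T=c['camera_from_world'];f=192/np.tan(np.radians(c['vfov']/2))
t=cam('top');hsv=cv2.cvtColor(t['image'],cv2.COLOR_RGB2HSV)
for im,nm in((c,'s'),(t,'t')):
    hs=cv2.cvtColor(im['image'],cv2.COLOR_RGB2HSV);m=cv2.inRange(hs,(17,120,60),(27,255,255));n,l,st,ce=cv2.connectedComponentsWithStats(m)
    for i in range(1,n):
        if 40<st[i,4]<900 and (nm=='t' and 80<ce[i,1]<210 or nm=='s' and 240<ce[i,0]<360 and 150<ce[i,1]<260): print(nm,ce[i].round(1),st[i],ray(im,*ce[i],.064).round(4))
"
```

```text
clk 12.3 pos [0.6197 0.063  0.003 ] [1.7998e+02 8.0000e-02 1.7884e+02] F [2.2  0.84 0.27]
linear [0.0297 0.0004 0.002 ] twist [0.0003 0.0014 0.0007]
[ 0.1809017  -0.33627801  0.15199404]
s [299.8 213.5] [294 207  16  13 118] [ 0.5648 -0.0062  0.064 ]
t [375.1 118.4] [362 112  20  20 137] [ 0.6205 -0.2997  0.064 ]
t [264.9 136.6] [261 129  10  17 127] [ 0.5686 -0.0084  0.064 ]
t [369.4 178.3] [360 169  20  20 310] [ 0.4612 -0.2841  0.064 ]
```

View pics/g.png

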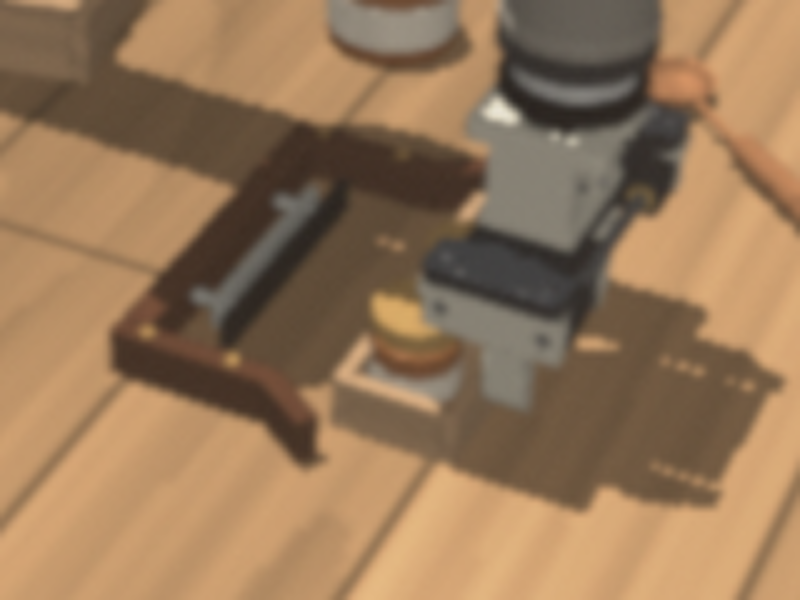

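Now it is hooked from outside: the finger is visible behind the far wall at (507,380). The tray's right end runs from about (335,372) to (447,405). I'll check its lateral position.

```bash
python3 -c "
from h import *
c=cam('scene');t=cam('top')
P=lambda x,y,z:ray(c,(x+.5)/5-.5+220,(y+.5)/5-.5+150,z)[:2].round(4)
print('near top',P(335,372,.032),'bottom',P(335,415,0),'far top',P(447,405,.032),'far bot',P(440,455,0))
print('end wall mid bottom',P(388,436,0))
print('jar R', ray(t,261.8,137,.067).round(4))
# tray end edge in top view: grey profile along a row through right end wall
im=t['image'].astype(int)
for v in (132,137,142): print(v,[tuple(im[v,u]) for u in range(268,282)])
print([ray(t,u,137,.032)[1].round(4) for u in range(268,282)])
"
```

```text
near top [ 0.5372 -0.0239] bottom [ 0.5365 -0.0201] far top [ 0.5984 -0.0216] far bot [ 0.5975 -0.0239]
end wall mid bottom [ 0.5679 -0.0226]
jar R [ 5.668e-01 -2.000e-04  6.700e-02]
132 [(np.int64(186), np.int64(134), np.int64(54)), (np.int64(180), np.int64(131), np.int64(66)), (np.int64(185), np.int64(135), np.int64(79)), (np.int64(195), np.int64(142), np.int64(86)), (np.int64(195), np.int64(142), np.int64(85)), (np.int64(180), np.int64(130), np.int64(76)), (np.int64(163), np.int64(115), np.int64(64)), (np.int64(154), np.int64(109), np.int64(59)), (np.int64(153), np.int64(108), np.int64(58)), (np.int64(152), np.int64(107), np.int64(57)), (np.int64(153), np.int64(107), np.int64(58)), (np.int64(153), np.int64(107), np.int64(56)), (np.int64(152), np.int64(107), np.int64(56)), (np.int64(152), np.int64(107), np.int64(57))]
137 [(np.int64(199), np.int64(142), np.int64(53)), (np.int64(190), np.int64(137), np.int64(62)), (np.int64(188), np.int64(137), np.int64(75)), (np.int64(193), np.int64(140), np.int64(83)), (np.int64(188), np.int64(137), np.int64(82)), (np.int64(176), np.int64(126), np
[... 623 characters left out ...]
64(173), np.int64(124), np.int64(71)), (np.int64(164), np.int64(116), np.int64(63)), (np.int64(162), np.int64(113), np.int64(60)), (np.int64(162), np.int64(114), np.int64(60)), (np.int64(161), np.int64(113), np.int64(59)), (np.int64(162), np.int64(113), np.int64(60)), (np.int64(162), np.int64(113), np.int64(60)), (np.int64(162), np.int64(113), np.int64(60)), (np.int64(162), np.int64(113), np.int64(60))]
[np.float64(-0.0174), np.float64(-0.0201), np.float64(-0.0228), np.float64(-0.0255), np.float64(-0.0282), np.float64(-0.0309), np.float64(-0.0336), np.float64(-0.0363), np.float64(-0.039), np.float64(-0.0417), np.float64(-0.0444), np.float64(-0.0471), np.float64(-0.0498), np.float64(-0.0525)]
```

Call:
move_arm:
  fingers: [1,1,1,1,1,1,1,1,1,1]
  linear:
    - [0.005,0,0]
    - [0.01,0,0]
    - [0.015,0,0]
    - [0.02,0,0]
    - [0.025,0,0]
    - [0.03,0,0]
    - [0.035,0,0]
    - [0.04,0,0]
    - [0.045,0,0]
    - [0.05,-0.001,0]
  twist:
    - [0,0,0]
    - [0,0,0]
    - [0,0,0]
    - [0,0,0]
    - [0,0,0]
    - [0,0,0]
    - [0,0,0]
    - [0,0,0]
    - [0,0,0]
    - [0,0,0]

```text
clock: 13.5
ee_pos: [0.5692, 0.0629, 0.0028]
eef_rot: [180.0, 0.0, 178.8]
wrist_force: [5.1, 1.1, 2.6]
width: 0.998
grasp_force: 2.4
```

Call:
move_arm:
  fingers: [1,1,1]
  linear:
    - [0.003,0,0]
    - [0.006,0,0]
    - [0.008,0,0]
  twist:
    - [0,0,0]
    - [0,0,0]
    - [0,0,0]

```text
clock: 13.8
ee_pos: [0.5614, 0.0628, 0.0028]
eef_rot: [180.0, 0.0, 178.8]
wrist_force: [4.6, -0.3, 2.2]
width: 1.001
grasp_force: 2.9
```

Call:
move_arm:
  fingers: [1,1,1]
  linear:
    - [0.002,0,0]
    - [0.004,0,0]
    - [0.004,0,0]
  twist:
    - [0,0,0]
    - [0,0,0]
    - [0,0,0]

```text
clock: 14.1
ee_pos: [0.5573, 0.0629, 0.0028]
eef_rot: [180.0, 0.0, 178.8]
wrist_force: [3.1, -0.5, 2.4]
width: 0.999
grasp_force: 2.0
```

Call:
move_arm:
  fingers: [1,1,1,1]
  linear:
    - [0.001,0,0]
    - [0.002,0,0]
    - [0.003,0,0]
    - [0.004,0,0]
  twist:
    - [0,0,0]
    - [0,0,0]
    - [0,0,0]
    - [0,0,0]

```text
clock: 14.5
ee_pos: [0.5539, 0.063, 0.0028]
eef_rot: [180.0, 0.1, 178.8]
wrist_force: [5.5, -0.5, 0.4]
width: 1.002
grasp_force: 2.8
```

Call:
move_arm:
  fingers: [1,1]
  linear:
    - [0.001,0,0]
    - [0.002,0,0]
  twist:
    - [0,0,0]
    - [0,0,0]

```text
clock: 14.7
ee_pos: [0.5519, 0.063, 0.0028]
eef_rot: [180.0, 0.1, 178.8]
wrist_force: [5.1, -0.1, 1.5]
width: 1.001
grasp_force: 2.8
```

Call:
move_arm:
  fingers: [1,1]
  linear:
    - [0.001,0,0]
    - [0.002,0,0]
  twist:
    - [0,0,0]
    - [0,0,0]

```text
clock: 14.9
ee_pos: [0.5499, 0.0631, 0.0028]
eef_rot: [180.0, 0.1, 178.8]
wrist_force: [5.9, -0.4, 2.2]
width: 1.002
grasp_force: 3.1
```

Call:
move_arm:
  fingers: [1,1]
  linear:
    - [0.001,0,0]
    - [0.001,0,0]
  twist:
    - [0,0,0]
    - [0,0,0]

```text
clock: 15.1
ee_pos: [0.5491, 0.0631, 0.0028]
eef_rot: [-180.0, 0.1, 178.8]
wrist_force: [7.0, 0.2, 1.2]
width: 0.995
grasp_force: 3.2
```

Call:
move_arm:
  fingers: [1,1]
  linear:
    - [0.001,0,0]
    - [0.001,0,0]
  twist:
    - [0,0,0]
    - [0,0,0]

```text
clock: 15.3
ee_pos: [0.5486, 0.0631, 0.0029]
eef_rot: [-180.0, 0.2, 178.8]
wrist_force: [8.0, 0.5, 0.3]
width: 1.001
grasp_force: 3.8
```

Call:
move_arm:
  fingers: [1,1]
  linear:
    - [0.001,0,0]
    - [0.001,0,0]
  twist:
    - [0,0,0]
    - [0,0,0]

```text
clock: 15.5
ee_pos: [0.5481, 0.0631, 0.0029]
eef_rot: [-180.0, 0.2, 178.9]
wrist_force: [8.8, 0.5, -1.2]
width: 1.004
grasp_force: 4.4
```

Call:
move_arm:
  fingers: [1,1]
  linear:
    - [0.001,0,0]
    - [0.001,0,0]
  twist:
    - [0,0,0]
    - [0,0,0]

```text
clock: 15.7
ee_pos: [0.5476, 0.0632, 0.0031]
eef_rot: [-180.0, 0.3, 178.9]
wrist_force: [10.6, 0.4, -1.0]
width: 0.999
grasp_force: 5.0
```

Call:
move_arm:
  fingers: [1,1]
  linear:
    - [0.001,0,0]
    - [0.0015,0,0]
  twist:
    - [0,0,0]
    - [0,0,0]

```text
clock: 15.9
ee_pos: [0.5469, 0.0632, 0.0033]
eef_rot: [-180.0, 0.4, 178.9]
wrist_force: [11.6, 0.9, -0.3]
width: 1.001
grasp_force: 6.1
```

Call:
move_arm:
  fingers: [1,1,1]
  linear:
    - [0.001,0,0]
    - [0.001,0,0]
    - [0.001,0,0]
  twist:
    - [0,0,0]
    - [0,0,0]
    - [0,0,0]

```text
clock: 16.2
ee_pos: [0.5463, 0.0632, 0.0034]
eef_rot: [-180.0, 0.4, 178.9]
wrist_force: [13.4, 0.5, -1.1]
width: 1.001
grasp_force: 6.4
```

Call:
move_arm:
  fingers: [1,1,1,1,1]
  linear:
    - [0.0005,0,0]
    - [0.0005,0,0]
    - [0.0005,0,0]
    - [0.0005,0,0]
    - [0.0005,0,0]
  twist:
    - [0,0,0]
    - [0,0,0]
    - [0,0,0]
    - [0,0,0]
    - [0,0,0]

```text
clock: 16.7
ee_pos: [0.5462, 0.0632, 0.0035]
eef_rot: [-180.0, 0.5, 178.9]
wrist_force: [14.1, 0.5, -1.8]
width: 0.999
grasp_force: 6.8
```

Call:
move_arm:
  fingers: [1,1,1,1,1,1,1,1,1,1]
  linear:
    - [-0.001,0,0]
    - [-0.002,0,0]
    - [-0.003,0,0]
    - [-0.004,0,0]
    - [-0.005,0,0]
    - [-0.006,0,0]
    - [-0.007,0,0]
    - [-0.009,0,0]
    - [-0.012,0,0]
    - [-0.02,0,0]
  twist:
    - [0,0,0]
    - [0,0,0]
    - [0,0,0]
    - [0,0,0]
    - [0,0,0]
    - [0,0,0]
    - [0,0,0]
    - [0,0,0]
    - [0,0,0]
    - [0,0,0]

```text
clock: 17.7
ee_pos: [0.5616, 0.0628, 0.0022]
eef_rot: [180.0, -0.1, 178.8]
wrist_force: [-0.5, 0.0, -0.1]
width: 0.996
grasp_force: 0.0
```

```bash
python3 -c "
from h import *
go(.61,.05,.17,178.8)"
```

```text
clk 17.7 pos [0.5616 0.0628 0.0022] [ 1.800e+02 -1.400e-01  1.788e+02] F [-0.49  0.   -0.07]
linear [-0.0483 -0.0118 -0.1679] twist [ 0.     -0.0024  0.    ]
```

Call:
move_arm:
  fingers: [1,1,1,1,1,1,1,1,1,1]
  linear:
    - [-0.01,0,-0.02]
    - [-0.01,0,-0.06]
    - [-0.01,0,-0.1]
    - [-0.01,0,-0.14]
    - [0,-0.03,-0.17]
    - [0.01,-0.07,-0.17]
    - [0.025,-0.11,-0.17]
    - [0.04,-0.15,-0.17]
    - [0.055,-0.195,-0.17]
    - [0.07,-0.24,-0.17]
  twist:
    - [0,0,0]
    - [0,0,0]
    - [0,0,0]
    - [0,0,0.12]
    - [0,0,0.26]
    - [0,0,0.4]
    - [0,0,0.54]
    - [0,0,0.68]
    - [0,0,0.82]
    - [0,0,0.96]

```text
clock: 18.7
ee_pos: [0.4868, -0.1773, 0.1728]
eef_rot: [180.0, -0.0, 123.5]
wrist_force: [0.7, -0.3, -0.3]
width: 0.999
grasp_force: 0.0
```

```bash
python3 -c "
from h import *
go(.4612,-.2843,.12,90)
t=cam('top');hs=cv2.cvtColor(t['image'],cv2.COLOR_RGB2HSV);m=cv2.inRange(hs,(17,150,90),(27,255,255));n,l,st,ce=cv2.connectedComponentsWithStats(m)
for i in range(1,n):
    if 40<st[i,4]<900 and 80<ce[i,1]<210: print(ce[i].round(1),st[i],ray(t,*ce[i],.067).round(4))
"
```

```text
clk 18.7 pos [ 0.4868 -0.1773  0.1728] [ 1.8000e+02 -1.0000e-02  1.2349e+02] F [ 0.74 -0.33 -0.33]
linear [-0.0751 -0.0804  0.0527] twist [ 0.000e+00 -1.000e-04  5.846e-01]
[377.  115.1] [370 112  12   8  43] [ 0.6286 -0.3039  0.067 ]
[236.9 160.3] [228 151  19  20 287] [0.5043 0.0645 0.067 ]
[260. 162.] [251 153  19  19 292] [0.5006 0.0039 0.067 ]
[130.2 194. ] [115 180  31  29 702] [0.4124 0.3426 0.067 ]
```

Call:
move_arm:
  fingers: [1,1,1,1,1,1,1,1]
  linear:
    - [-0.02,-0.02,0]
    - [-0.035,-0.037,0]
    - [-0.05,-0.053,0]
    - [-0.06,-0.064,0]
    - [-0.065,-0.07,0.01]
    - [-0.065,-0.07,0.03]
    - [-0.065,-0.07,0.03]
    - [-0.065,-0.07,0.03]
  twist:
    - [0,0,0.12]
    - [0,0,0.26]
    - [0,0,0.4]
    - [0,0,0.52]
    - [0,0,0.55]
    - [0,0,0.55]
    - [0,0,0.55]
    - [0,0,0.55]

```text
clock: 19.55
ee_pos: [0.4654, -0.268, 0.1422]
eef_rot: [-179.9, -0.1, 92.4]
wrist_force: [-0.2, 0.1, 0.6]
width: 1.0
grasp_force: 0.0
```

```bash
python3 -c "
from h import *
go(.4612,-.2843,.1,90)"
```

```text
clk 19.55 pos [ 0.4654 -0.268   0.1422] [-1.7993e+02 -7.0000e-02  9.2400e+01] F [-0.24  0.12  0.56]
linear [-0.0162 -0.0048  0.0421] twist [-0.0012 -0.0012  0.0419]
```

Call:
move_arm:
  fingers: [1,1,1,1]
  linear:
    - [-0.016,-0.005,0.01]
    - [-0.016,-0.005,0.03]
    - [-0.016,-0.005,0.042]
    - [-0.016,-0.005,0.042]
  twist:
    - [0,0,0.042]
    - [0,0,0.042]
    - [0,0,0.042]
    - [0,0,0.042]

```text
clock: 19.95
ee_pos: [0.4602, -0.2844, 0.099]
eef_rot: [-179.9, -0.1, 89.9]
wrist_force: [0.4, -0.1, -0.2]
width: 1.0
grasp_force: 0.0
```

```bash
python3 -c "
from h import *
go(.4612,-.2843,.031,90)"
```

```text
clk 19.95 pos [ 0.4602 -0.2844  0.099 ] [-1.7986e+02 -1.2000e-01  8.9860e+01] F [ 0.44 -0.11 -0.24]
linear [-0.      0.0012  0.068 ] twist [-0.0025 -0.0022 -0.0024]
```

Call:
move_arm:
  fingers: [1,1,1,1,1]
  linear:
    - [0,0.001,0.02]
    - [0,0.001,0.04]
    - [0,0.001,0.06]
    - [0,0.001,0.068]
    - [0,0.001,0.068]
  twist:
    - [-0.002,-0.002,0]
    - [-0.002,-0.002,0]
    - [-0.002,-0.002,0]
    - [-0.002,-0.002,0]
    - [-0.002,-0.002,0]

```text
clock: 20.45
ee_pos: [0.4619, -0.2846, 0.0322]
eef_rot: [179.9, 0.1, 89.9]
wrist_force: [0.0, 0.6, -0.3]
width: 1.0
grasp_force: 0.0
```

Call:
move_arm:
  fingers: [0.3,0.15,0,-0.3,-1,-1,-1,-1]
  linear:
    - [0,0,0]
    - [0,0,0]
    - [0,0,0]
    - [0,0,0]
    - [0,0,0]
    - [0,0,0]
    - [0,0,0]
    - [0,0,0]
  twist:
    - [0,0,0]
    - [0,0,0]
    - [0,0,0]
    - [0,0,0]
    - [0,0,0]
    - [0,0,0]
    - [0,0,0]
    - [0,0,0]
  grip_force: 15

```text
clock: 21.25
ee_pos: [0.4619, -0.2848, 0.0327]
eef_rot: [179.9, 0.1, 89.9]
wrist_force: [-1.6, 0.8, 2.2]
width: 0.518
grasp_force: 15.0
```

Call:
move_arm:
  fingers: [-1,-1,-1,-1,-1,-1,-1]
  linear:
    - [0,0,-0.005]
    - [0,0,-0.02]
    - [0,0,-0.045]
    - [0,0,-0.075]
    - [0,0,-0.1]
    - [0,0,-0.12]
    - [0,0,-0.12]
  twist:
    - [0,0,0]
    - [0,0,0]
    - [0,0,0]
    - [0,0,0]
    - [0,0,0]
    - [0,0,0]
    - [0,0,0]

```text
clock: 21.95
ee_pos: [0.4633, -0.2856, 0.1555]
eef_rot: [179.6, 0.3, 89.9]
wrist_force: [-0.0, -0.2, -2.0]
width: 0.521
grasp_force: 15.0
```

```bash
python3 -c "
from h import *
s=env.get_state();print(s['width'],s['grasp_force'])
t=cam('top');im=t['image']
hs=cv2.cvtColor(im,cv2.COLOR_RGB2HSV);m=cv2.inRange(hs,(17,150,90),(27,255,255));n,l,st,ce=cv2.connectedComponentsWithStats(m)
for i in range(1,n):
    if 40<st[i,4]<900 and 80<ce[i,1]<210: print(ce[i].round(1),st[i],ray(t,*ce[i],.067).round(4))
cv2.imwrite('pics/p.png',cv2.resize(im[125:205,185:290,::-1],None,fx=7,fy=7,interpolation=cv2.INTER_CUBIC))
cv2.imwrite('pics/raw.png',im[:,:,::-1])
"
```

```text
0.521182670806731 14.997257888317108
[375.9 117.1] [370 112  12  11  92] [ 0.6232 -0.3011  0.067 ]
[237.  160.3] [228 151  19  20 289] [0.5045 0.0643 0.067 ]
[260.  161.9] [251 153  19  19 292] [0.5007 0.0039 0.067 ]
[130.1 194.1] [115 180  31  29 707] [0.4123 0.3429 0.067 ]
```

View pics/p.png

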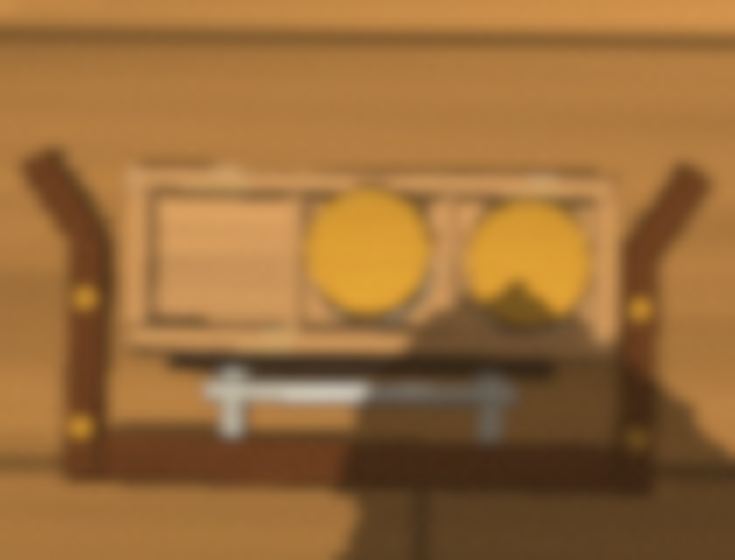

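The tray sits square against the bar. In the crop the outer corners are about (130,165), (615,178) and (127,352), and the empty pocket spans x 152–300, y 188–325. I'll compute the pocket centre next.

```bash
python3 -c "
from h import *
t=cam('top')
P=lambda x,y,z:ray(t,(x+.5)/7-.5+185,(y+.5)/7-.5+125,z)[:2]
A,B,C=P(130,165,.032),P(615,178,.032),P(127,352,.032)
print(A,B,C,np.hypot(*(A-B)),np.hypot(*(A-C)))
d=(A-B)/np.hypot(*(A-B));print('yaw',-np.degrees(np.arctan2(d[0],d[1])))
cen=(B+C)/2;print('centre',cen,'lid',P(369,251,.067));x=np.array([d[1],-d[0]])
print('pocket from corners',cen+.059*d,'from left edge mid',(A+C)/2-.035*d,'inner outline',P(226,256,.03))
import numpy as np
L=np.array([.5045,.0643]);print('from mid lid',L+.059*d)
go(.506,.1235,.1,88.6)
"
```

```text
[0.54078287 0.1576515 ] [ 0.53782961 -0.02965935] [0.46828075 0.15753101] 0.18733412946633676 0.07250221835351839
yaw -0.9032852033460295
centre [0.50305518 0.06393583] lid [0.50401593 0.06361218]
pocket from corners [0.5039853 0.1229285] from left edge mid [0.50398005 0.1225956 ] inner outline [0.50611093 0.12018055]
from mid lid [0.50543011 0.12329267]
clk 22.05 pos [ 0.4617 -0.2844  0.1522] [1.7988e+02 1.0000e-01 8.9890e+01] F [-0.1   1.07 -1.61]
linear [0.4081 0.0434 0.0515] twist [0.0021 0.0018 0.0225]
```

Call:
move_arm:
  fingers: [-1,-1,-1,-1,-1,-1,-1,-1,-1,-1]
  linear:
    - [0.015,0.002,0]
    - [0.045,0.005,0]
    - [0.085,0.009,0]
    - [0.13,0.014,0]
    - [0.175,0.018,0]
    - [0.22,0.023,0]
    - [0.265,0.028,0]
    - [0.31,0.033,0]
    - [0.35,0.037,0]
    - [0.38,0.04,0]
  twist:
    - [0,0,0.002]
    - [0,0,0.004]
    - [0,0,0.007]
    - [0,0,0.01]
    - [0,0,0.013]
    - [0,0,0.016]
    - [0,0,0.018]
    - [0,0,0.02]
    - [0,0,0.02]
    - [0,0,0.02]

```text
clock: 23.05
ee_pos: [0.5011, 0.0987, 0.1505]
eef_rot: [-180.0, 0.1, 88.8]
wrist_force: [0.3, -0.3, -2.2]
width: 0.518
grasp_force: 15.0
```

Call:
move_arm:
  fingers: [-1,-1,-1,-1,-1]
  linear:
    - [0.015,0.0015,0.01]
    - [0.023,0.002,0.03]
    - [0.026,0.003,0.05]
    - [0.026,0.003,0.05]
    - [0.026,0.003,0.05]
  twist:
    - [0,0,0]
    - [0,0,0]
    - [0,0,0]
    - [0,0,0]
    - [0,0,0]

```text
clock: 23.55
ee_pos: [0.5055, 0.121, 0.1011]
eef_rot: [-180.0, 0.1, 88.7]
wrist_force: [0.2, -0.7, -0.5]
width: 0.521
grasp_force: 15.0
```

```bash
python3 -c "
from h import *
go(.5046,.1225,.072,88.8)"
```

```text
clk 23.55 pos [0.5055 0.121  0.1011] [-1.7998e+02  1.3000e-01  8.8730e+01] F [ 0.19 -0.68 -0.49]
linear [ 0.0016 -0.0009  0.0291] twist [-0.0003  0.0023 -0.0012]
```

Call:
move_arm:
  fingers: [-1,-1,-1,-1]
  linear:
    - [0.0015,-0.001,0.012]
    - [0.0015,-0.001,0.022]
    - [0.0015,-0.001,0.028]
    - [0.0015,-0.001,0.028]
  twist:
    - [0,0.002,0]
    - [0,0.002,0]
    - [0,0.002,0]
    - [0,0.002,0]

```text
clock: 23.95
ee_pos: [0.5049, 0.1223, 0.0733]
eef_rot: [180.0, 0.0, 88.7]
wrist_force: [0.2, -0.6, -1.3]
width: 0.517
grasp_force: 15.0
```

Call:
move_arm:
  fingers: [-1,-1,-1,-1]
  linear:
    - [0,0,0.004]
    - [0,0,0.008]
    - [0,0,0.012]
    - [0,0,0.012]
  twist:
    - [0,0,0]
    - [0,0,0]
    - [0,0,0]
    - [0,0,0]

```text
clock: 24.35
ee_pos: [0.505, 0.1226, 0.0614]
eef_rot: [179.9, 0.0, 88.7]
wrist_force: [0.3, -0.7, -1.0]
width: 0.52
grasp_force: 15.0
```

Call:
move_arm:
  fingers: [-1,-1,-1,-1,-1]
  linear:
    - [0,0,0.005]
    - [0,0,0.01]
    - [0,0,0.015]
    - [0,0,0.018]
    - [0,0,0.018]
  twist:
    - [0,0,0]
    - [0,0,0]
    - [0,0,0]
    - [0,0,0]
    - [0,0,0]

```text
clock: 24.85
ee_pos: [0.5051, 0.1226, 0.0433]
eef_rot: [179.9, 0.0, 88.7]
wrist_force: [0.2, 0.1, -0.8]
width: 0.517
grasp_force: 15.0
```

Call:
move_arm:
  fingers: [-1,-1,-1,-1]
  linear:
    - [0,0,0.0015]
    - [0,0,0.003]
    - [0,0,0.0045]
    - [0,0,0.0045]
  twist:
    - [0,0,0]
    - [0,0,0]
    - [0,0,0]
    - [0,0,0]

```text
clock: 25.25
ee_pos: [0.5053, 0.1226, 0.0392]
eef_rot: [179.9, -0.0, 88.7]
wrist_force: [-0.3, -0.3, -1.5]
width: 0.516
grasp_force: 15.0
```

Call:
move_arm:
  fingers: [-1,-1,-1]
  linear:
    - [0,0,0.001]
    - [0,0,0.002]
    - [0,0,0.002]
  twist:
    - [0,0,0]
    - [0,0,0]
    - [0,0,0]

```text
clock: 25.55
ee_pos: [0.5055, 0.1227, 0.0377]
eef_rot: [179.9, -0.0, 88.7]
wrist_force: [-1.4, 0.8, 3.0]
width: 0.52
grasp_force: 15.0
```

Call:
move_arm:
  fingers: [0.08,0.12,0.2,0.3,0.45,0.45,0.45]
  linear:
    - [0,0,0]
    - [0,0,0]
    - [0,0,0]
    - [0,0,0]
    - [0,0,0]
    - [0,0,0]
    - [0,0,0]
  twist:
    - [0,0,0]
    - [0,0,0]
    - [0,0,0]
    - [0,0,0]
    - [0,0,0]
    - [0,0,0]
    - [0,0,0]

```text
clock: 26.25
ee_pos: [0.5054, 0.1226, 0.0374]
eef_rot: [179.9, -0.0, 88.7]
wrist_force: [-1.2, 1.0, 0.2]
width: 0.721
grasp_force: 0.0
```

Call:
move_arm:
  fingers: [0.45,0.45,0.45,0.45,0.45,0.45,0.45,0.45,0.45,0.45]
  linear:
    - [0,0,-0.01]
    - [0,0,-0.03]
    - [0,0,-0.06]
    - [0,0,-0.1]
    - [0,0,-0.13]
    - [-0.04,0,-0.14]
    - [-0.08,0,-0.14]
    - [-0.12,0,-0.14]
    - [-0.17,0,-0.14]
    - [-0.22,0,-0.14]
  twist:
    - [0,0,0]
    - [0,0,0]
    - [0,0,0]
    - [0,0,0]
    - [0,0,0]
    - [0,0,0]
    - [0,0,0]
    - [0,0,0]
    - [0,0,0]
    - [0,0,0]

```text
clock: 27.25
ee_pos: [0.5001, -0.0989, 0.1784]
eef_rot: [179.8, 0.0, 88.8]
wrist_force: [0.7, -0.2, 0.0]
width: 0.727
grasp_force: 0.0
```

Call:
move_arm:
  fingers: [0.45,0.45,0.45,0.45]
  linear:
    - [-0.03,0,0]
    - [-0.06,0,0]
    - [-0.08,0,0]
    - [-0.08,0,0]
  twist:
    - [0,0,0]
    - [0,0,0]
    - [0,0,0]
    - [0,0,0]

```text
clock: 27.65
ee_pos: [0.4984, -0.1797, 0.178]
eef_rot: [179.8, 0.0, 88.6]
wrist_force: [0.2, -0.0, -0.5]
width: 0.723
grasp_force: 0.0
```

```bash
python3 -c "
from h import *
t=cam('top')
hs=cv2.cvtColor(t['image'],cv2.COLOR_RGB2HSV);m=cv2.inRange(hs,(17,150,90),(27,255,255));n,l,st,ce=cv2.connectedComponentsWithStats(m)
for i in range(1,n):
    if 40<st[i,4]<900 and 80<ce[i,1]<210: print(ce[i].round(1),st[i],ray(t,*ce[i],.067).round(4))
im=t['image'].astype(int)
u=212
print('column through pocket: R', [int(im[v,u,0]) for v in range(144,182)])
o=cv2.imread('pics/raw.png')[:,:,::-1].astype(int);print('before            ',[int(o[v,u,0]) for v in range(144,182)])
"
```

```text
[215.2 158.9] [206 150  20  19 292] [0.5073 0.1217 0.067 ]
[237.  160.3] [228 151  19  20 288] [0.5044 0.0644 0.067 ]
[260. 162.] [251 153  19  19 291] [0.5006 0.0038 0.067 ]
[130.2 194. ] [115 180  31  29 702] [0.4125 0.3426 0.067 ]
column through pocket: R [177, 175, 172, 161, 155, 174, 185, 189, 198, 205, 207, 208, 210, 213, 216, 217, 216, 216, 218, 219, 219, 219, 209, 184, 166, 157, 136, 141, 177, 189, 162, 111, 74, 96, 141, 166, 174, 179]
before             [181, 179, 177, 165, 160, 183, 199, 188, 165, 182, 209, 218, 216, 213, 212, 213, 211, 205, 199, 199, 200, 202, 205, 207, 203, 184, 147, 145, 182, 192, 166, 114, 77, 99, 144, 170, 179, 182]
```

The jar's lid is at its pocket centre, at the same height as its neighbours, and the tray's position against the bar has not changed. Handing in.

```bash
python3 -c "
from station import env
print(env.job_done())"
```

```text
the job is handed in; nothing more can be done
None
```

I handed the job in at about 28 s, with no verdict returned: the tray rests square against the stop bar after an estimated push of about 10 N, and the loose jar stands in the empty pocket about 3 mm off centre; the first hook passed over the tray wall (the tips sat 26 mm higher than the pose reading) and turned the tray, so I hooked it again and squared it.

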